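# Roll-check a gate pin and count it on the tally counter

## Task

Push the straight gate pin so that it rolls along the checking plate, without lifting it, and drops over the far edge into the grey bin; the bowed pin is a reject, so leave it lying where it is. Then count the good pin: slide or set the tally counter under the shelf with its back end flat against the rack's blue bottom beam, near the middle, press its plunger fully home so that the beam takes the push, let it come out again and leave the counter there. Do not shift the post cap, saddle clamp and hex bolt that lie around it.

Things in the scene. Friction and masses are not known exactly. Their poses are not given: they have to be found in the camera images.
- plate: Dark granite checking plate lying level on the bench, fixed: 200 (x) by 280 (y), top 40 above the bench. Origin: centre of its underside, on the bench. Its x axis points from the robot's side to the far edge, where the bin stands; y runs along that edge.
- bin: Grey open-front bin, fixed, its low front 2 mm beyond the plate's far edge, as wide as the plate: outside 130 (x) by 280 (y), walls 5 thick, front lip 34 high, the other three sides 80 high, floor 6 thick. Origin: centre of its underside; axes as the plate's.
- pin_center (a point): The straight pin: plain galvanised round bar, diameter 18, length 110, about 0.2 kg, lying on the near half of the plate, loose, free to roll. The point is its centre, 9 above the plate; its y axis runs along the bar (x and z turn as it rolls). Once let go it soon stops.
- bowed_center (a point): The bowed pin, a reject: the same round bar, diameter 18, about 112 long over its rounded ends, but visibly bent into an arc (about 10 of bow), lying flat on the plate beside the straight one, about 150 between centres. Which of the two lies on the left varies. The point is near its middle, 9 above the plate.
- counter_center (a point): Tally counter lying on its back on the bench, loose, about 0.17 kg: box 70 (x) by 50 (y) by 36 high with four white number wheels on top. The point is the centre of the box, 18 above the bench. Its x axis points to the plain flat back end (35 away); the plunger is in the other end, so it is pressed along +x. A reset wheel (diameter 14) stands 3 proud of the top, 25 towards the back end.
- counter_back (a point): Centre of the counter's flat back end (50 wide, 36 high), 18 above the bench; axes as the counter's.
- plunger_face (a point): Centre of the plunger's outer face: steel, diameter 18, standing 12 out of the counter's front end, its axis 20 above the bench; moves in with the plunger.
- plunger (a joint): Travel of the plunger into the counter, in m: 0 is out, 0.006 is fully home (hard stop). A spring returns it: about 2 N to start it, 5 N when fully home. Pushing it slides the counter along the bench unless its back end bears on something.
- rack: Blue bench-top rack, fixed. Its bottom beam is the stop: upright face 300 wide, 50 high. Origin: on the bench, middle of the face's foot; x points level into the rack (the way to push), y along the beam. A wire-mesh shelf overhangs: underside 149 up, top 162, reaching 100 out from the face (-x), 340 wide, a thin sloping bracket under each end. Posts 250 high and bins stand at and behind the face.
- cap_a: Green square post cap, 70 by 70 by 40 high, loose on the bench beyond the counter; a bystander. Origin: centre of its underside. (A second such cap lies at the far left and is not listed.)
- bolt: Hex bolt with nut lying on the bench, about 122 long, 26 wide and 24 high; a bystander. Origin: under its middle, 2 below the bench top; x along the bolt.
- clamp: Galvanised saddle clamp, 30 by 90 (y) by 41 high, loose on the bench; a bystander. Origin: centre of its underside.
Things that resemble listed ones, but are neither listed nor needed, are in the scene too. Leave any orange look-alike of the part that bears pin_center alone. Leave any pink look-alike of the part that bears counter_center alone.

How it is judged (in metres and radians):
On the way, in this order (a step that is already met when the one before it is completed fails the run):
1. the straight pin is rolling on the plate (z of pin_center in the frame of plate between 0.045 and 0.053 m and x of pin_center in the frame of plate between -0.03 and 0.095 m and angular speed of pin above 1 rad/s), for 0.1 s.
2. the straight pin lies at rest in the bin (x of pin_center in the frame of bin between -0.062 and 0.062 m and y of pin_center in the frame of bin between -0.135 and 0.135 m and z of pin_center in the frame of bin below 0.03 m and linear speed of pin below 0.03 m/s), for 0.2 s.
3. the counter's back end is flat against the beam, the beam takes the push, and the plunger is fully home (x of counter_back in the frame of rack above -0.004 m and y of counter_back in the frame of rack between -0.1 and 0.1 m and angle between the x axis of counter_back and the x axis of rack, either way round below 0.1 rad and contact force between counter and rack above 2 N and value of joint plunger above 0.005 m), for 0.1 s.
At the end, for the whole second after the job is handed in: The straight pin lies at rest in the bin; the bowed pin is within 30 mm of where it lay; the counter lies flat on the bench at rest with its back end against the beam (gap under 6 mm, within 0.12 rad of square, within 100 mm of the beam's middle) and its plunger out again (travel under 1.5 mm) (all of step 2 and distance of bowed_center from where it was at the start of the episode below 0.03 m and x of counter_back in the frame of rack above -0.006 m and y of counter_back in the frame of rack between -0.1 and 0.1 m and angle between the x axis of counter_back and the x axis of rack, either way round below 0.12 rad and angle between counter_center's own z axis and vertical below 0.1 rad and height (world z) of counter_center below 0.022 m and linear speed of counter below 0.02 m/s and value of joint plunger below 0.0015 m); the robot touches nothing.
It fails at once if the straight pin is lifted more than 25 mm off the plate (z of pin_center in the frame of plate above 0.074 m).
It fails at once if the bowed pin is moved more than 30 mm (distance of bowed_center from where it was at the start of the episode above 0.03 m).
It fails at once if the plunger is pushed in before the good pin is in the bin (value of joint plunger above 0.0045 m and z of pin_center in the frame of bin above 0.035 m).
It fails at once if the plunger is pushed in with the counter away from the beam (value of joint plunger above 0.0045 m and x of counter_back in the frame of rack below -0.01 m).
It fails at once if the post cap, the saddle clamp or the hex bolt near the counter is moved more than 40 mm (distance of any of cap_a, clamp, bolt from where it was at the start of the episode above 0.04 m).
It also fails if it takes over 54 s, if anything falls off the work surface, if the arm or the gripper's body presses on something with over 40 N, if the wrist force passes 120 N, or if a joint passes its speed limit or range.

## Robot

A 7-joint arm with a two-finger parallel gripper is mounted at the origin on the work surface. World frame = base frame: x ahead of the robot, y to its left, z up, the work surface at z = 0. Lengths are in mm, angles in rad, forces in N, time in s.
With the tool pointing down it reaches from about 400 to 900 mm from the base axis. Payload 5.6 kg.
Tool frame: the origin (TCP) lies on the mounting face of the last link; the fingertips stand 190 mm ahead of it and the grasp point (between the pads) lies 171 mm ahead of it (arm.grasp_offset is the distance from the TCP to the grasp point, in mm); z points along the fingers, y is the line along which they close (so a half turn about z gives the same grasp; the last joint's range is limited). The gripper opens to 92 mm and grips with 3 to 60 N. Pads are 20 mm wide; open, the fingers measure 128 mm over their backs; the gripper's body (75 mm by 189 mm) begins 69 mm behind the grasp point.
Start: joints at [-1.264, 0.468, -0.012, 1.603, 0.006, 1.071, -0.056], TCP at [222.794, 610.626, 404.692] pointing down, gripper open.
Joint ranges: [-2.53, 2.53], [-0.31, 2.02], [-1.57, 1.55], [0.28, 2.44], [-1.29, 4.43], [0.15, 1.84], [-2.92, 2.92]. Speed limits (rad/s): [2.57, 2.57, 3.14, 3.14, 3.14, 3.14, 3.14].

## Interface

Orientations are given as a rotation vector (axis times angle).
In Python, from plant import telemetry, get_image, calibration, ticket, boxes_of, arm gives the robot as it stands. The module is installed in compiled form; this text tells all that it offers.
- The arm moves only by the shell command python3 -m handwheel 'ROWS'. ROWS is JSON, a list that holds one entry, the list of rows, each a list of 7 numbers: the shift along the tool's x, y, z scaled (see below), then the turn, a rotation vector about the tool's x, y, z scaled (see below), then the opening, from -1 (shut) to 1 (fully open). In form: [[[tx, ty, tz, rx, ry, rz, fingers], ...]]. A call has 1 to 5 rows; each row shifts and turns the commanded pose from where the row before left it, along the tool's axes as they then stand; what a row does not reach is not made up. The controller multiplies each number of a shift by 30 mm and each number of a turn by 6 degrees. A row lasts 1/12 s, in which the tool goes at most 41.7 mm and 7.16 degrees, less where a joint would pass 70% of its speed; a pose out of reach is approached as far as the arm can. A call with a number of a shift or a turn outside -1 to 1 is refused whole. A call with a gripper value outside its range is refused whole. The fingers move at their own pace and stop on an object; the grip force is fixed at half the most. Time passes only in rows, so rows that do not move let the fingers close. It gives the time, the measured TCP pose, the force, the opening and the grip force at its end, in the units of the state.
- telemetry.read_state(): the state, without advancing time (a new reading comes with each control period).
- get_image(name): name is "side" or "top"; returns the picture (420x560x3 uint8, red, green, blue); there is no depth.
- calibration(name): a dict with "fov_y" (degrees; the focal length in pixels is half the picture's height over the tangent of half this angle, whatever the lens; pixels are square), "cx", "cy" (the principal point, pixels), "T" (4x4, takes a point from camera to world coordinates). Camera axes: x right, y up, looking along -z (the intrinsics and any distortion apply to the point x, -y, -z); pixel columns grow to the right and rows downward; lengths in mm; the calibration is good to about 2 mm. A picture is of the moment at which its call begins. calibration takes no time and is no camera call.
- ticket.finish_job(): hands the job in; it is judged then, once.
Trained networks look in the newest picture that a camera, given by its name, has taken for a name from the list of things; names that differ only in an ending like _2 or _b are one class to them, and where a whole thing is asked for, a point or a joint stands for the part that bears it (a point fixed in the world has none). Each returns a list of dicts, best first, with "confidence" (0 to 1); they miss things now and then, are a little off and sometimes report something else, mostly with a low value. They report only what shows in the picture. A call takes as long as a camera call. They do not tell look-alikes from the thing itself.
- boxes_of(camera, name): "rect" ([left, top, width, height] as shares, 0 to 1, of the picture: columns of its width, rows of its height, round what is visible of it).
The state is a dict: "time": time; "joint_positions": joint angles; "dq": joint speeds; "effort": joint torques, N m; "tcp_pos": TCP position; "ee_rot": TCP orientation; "force": force on the tool from outside, world axes, zero at the start; "wrist_torque": the same for the moment, N m; "opening": finger opening in mm; "gripper_force": force on a finger pad.
Only numpy, scipy, OpenCV 4.12 (cv2) and the standard library are available. Lean on these libraries where they do the work, as an engineer would, in place of code of your own. Each camera call takes 0.05 s, during which the arm holds its last target. There are 200 camera calls.

## Working session

There is one attempt and no reset: what is moved stays moved. The work goes in short steps, Python scripts to look and compute and a shell command to move; the robot and the scene stay as the last step left them, time stands still between calls to the robot, and variables do not carry over. Pictures are saved under pics/ and viewed, at most 10 in all, crops included, and the job is handed in when it is done.

```bash
mkdir -p pics; cat > h.py <<'E'
import numpy as np,cv2
from plant import telemetry,get_image,calibration,ticket,boxes_of,arm
from scipy.spatial.transform import Rotation as R
def ray(cam,u,v):
    c=calibration(cam);f=210/np.tan(np.radians(c["fov_y"])/2)
    T=np.array(c["T"]);d=np.array([(u-c["cx"])/f,-(v-c["cy"])/f,-1])
    return T[:3,3],T[:3,:3]@d
def at(cam,u,v,z):
    o,d=ray(cam,u,v);return o+d*(z-o[2])/d[2]
E
python3 - <<'E'
from h import *
for n in("top","side"):
    im=get_image(n);cv2.imwrite(f"pics/{n}0.png",im[:,:,::-1]);c=calibration(n);print(n,{k:(np.round(v,3).tolist()) for k,v in c.items() if not isinstance(v,str)})
    for t in["plate","bin","pin_center","bowed_center","counter_center","rack","cap_a","bolt","clamp"]:
        for b in boxes_of(n,t)[:3]:
            l,tt,w,h=b["rect"];print(n,t,round(b["confidence"],2),np.round([l*560,tt*420,(l+w)*560,(tt+h)*420]).astype(int))
s=telemetry.read_state();print(s)
print(R.from_rotvec(s["ee_rot"]).as_matrix().round(3))
E
```

```text
top {'fov_y': 49.61, 'cx': 284.771, 'cy': 213.161, 'T': [[-0.02, 0.982, -0.186, 315.906], [-1.0, -0.017, 0.016, 49.884], [0.013, 0.186, 0.982, 1174.95], [0.0, 0.0, 0.0, 1.0]]}
top plate 0.74 [149 193 263 273]
top bin 0.97 [144 135 264 193]
top pin_center 0.81 [152 249 198 263]
top pin_center 0.71 [ 93 150 132 160]
top pin_center 0.55 [163 293 189 333]
top bowed_center 0.68 [216 244 260 254]
top counter_center 0.94 [322 219 354 251]
top counter_center 0.63 [225 101 257 126]
top rack 0.66 [381 118 560 320]
top cap_a 0.82 [294 143 328 175]
top bolt 0.84 [319 271 368 284]
top clamp 0.65 [336 121 368 150]
side {'fov_y': 51.297, 'cx': 280.56, 'cy': 209.357, 'T': [[0.855, 0.267, -0.446, -61.992], [-0.519, 0.458, -0.722, -930.103], [0.012, 0.848, 0.53, 780.803], [0.0, 0.0, 0.0, 1.0]]}
side plate 0.94 [194 172 288 232]
side bin 0.77 [245 153 321 214]
side bin 0.55 [278 242 289 269]
side bin 0.24 [193 169 287 234]
side pin_center 0.67 [207 176 226 196]
side pin_center 0.59 [161 197 186 217]
side bowed_center 0.58 [243 261 272 287]
side counter_center 0.61 [280 241 289 266]
side counter_center 
[... 261 characters left out ...]
159318,  1.60271356,  0.00599976,
        1.07138674, -0.05627708]), 'dq': array([ 0.00044251,  0.00040599, -0.00094051,  0.0001357 ,  0.00049028,
       -0.0011903 , -0.0004107 ]), 'effort': array([-8.77480052e-04, -5.20422328e+01, -1.23129503e-02, -2.44057721e+01,
       -5.65515482e-02,  1.13693820e-02,  3.19270430e-05]), 'tcp_pos': array([222.80408967, 610.61912758, 404.68941599]), 'ee_rot': array([5.46758373e-01, 3.09360154e+00, 4.03610239e-05]), 'force': array([ 0.1819021 , -1.03580613, -0.74861561]), 'wrist_torque': array([-0.03423826, -0.04050868,  0.0232203 ]), 'gripper_force': 0.0, 'opening': 91.5926360204158}
[[-0.939  0.343  0.   ]
 [ 0.343  0.939  0.   ]
 [-0.     0.    -1.   ]]
```

View pics/top0.png

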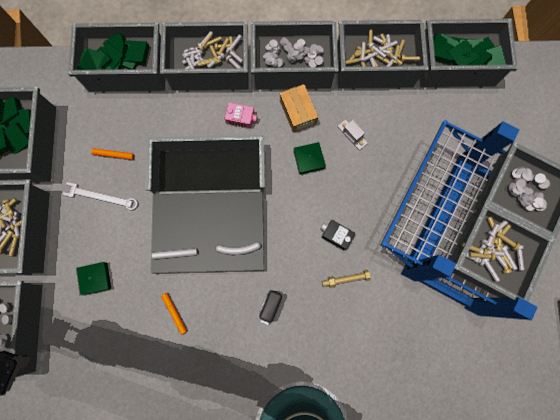

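View pics/side0.png

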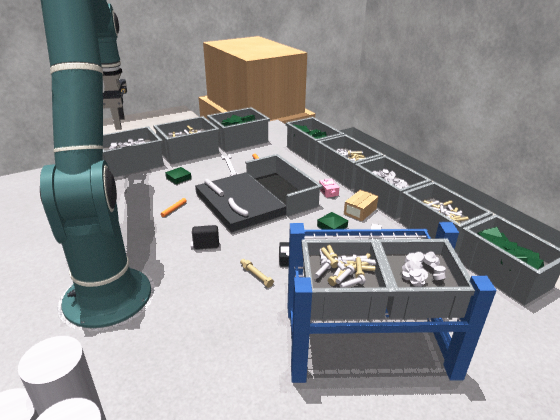

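The straight pin is on the left of the plate at about (175,254) and the bowed pin is on the right at (238,249). The black counter is at (338,235) and the blue rack is on the right. I'll enlarge the counter and rack area next.

```bash
python3 - <<'E'
from h import *
im=cv2.imread("pics/top0.png")
a=cv2.resize(im[205:265,305:385],(400,300),interpolation=cv2.INTER_CUBIC)
a2=cv2.resize(im[225:285,145:225],(400,300),interpolation=cv2.INTER_CUBIC)
b=cv2.resize(im[110:330,370:550],(400,489),interpolation=cv2.INTER_CUBIC)
o=np.zeros((600,800,3),np.uint8);o[:300,:400]=a;o[300:,:400]=a2;o[:489,400:]=b
cv2.imwrite("pics/c1.png",o)
for n,u,v,z in[("plate tl",151,193,40),("plate tr",265,193,40),("plate bl",152,271,40),("plate br",265,270,40),("pinL",152,256,49),("pinR",197,252,49),("bowL",217,248,49),("bowR",260,247,49),("counter",338,235,36),("cap",310,158,40),("clamp",353,134,20),("bolt",346,279,12),("blackthing",270,306,20)]:
    print(n,at("top",u,v,z).round())
E
```

```text
plate tl [589. 372.  40.]
plate tr [584.  81.  40.]
plate bl [391. 363.  40.]
plate br [388.  83.  40.]
pinL [427. 361.  49.]
pinR [435. 251.  49.]
bowL [444. 201.  49.]
bowR [444.  95.  49.]
counter [ 473. -102.   36.]
cap [676. -37.  40.]
clamp [ 747. -156.   20.]
bolt [ 363. -121.   12.]
blackthing [300.  72.  20.]
```

View pics/c1.png

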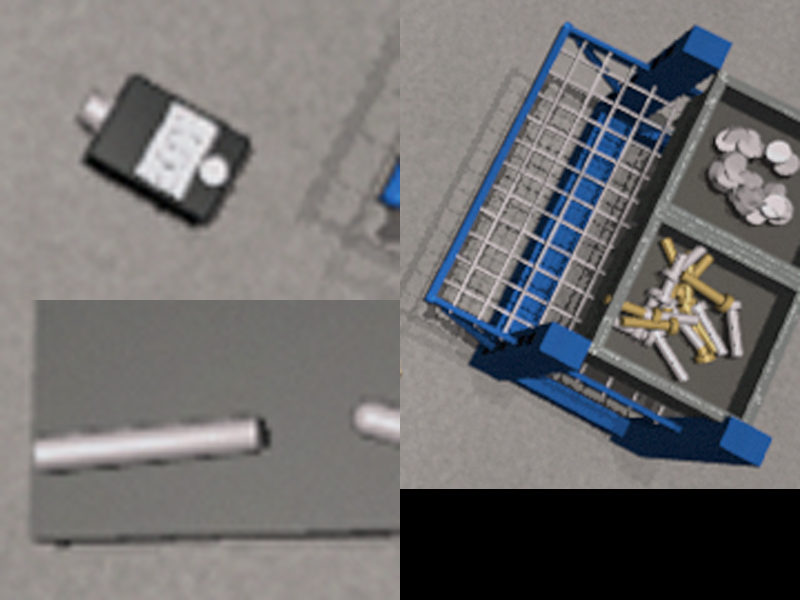

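The counter's plunger points up-left, away from the rack, and its back faces the rack. The straight pin's left end is about level with the plate's left edge (plate y ≈ +138), so I'll angle the push a little towards -y to clear the bin's side wall.

```bash
cat >> h.py <<'E'
def togo(p,yaw=None):
    s=telemetry.read_state();M=R.from_rotvec(s["ee_rot"]).as_matrix()
    print("t",round(s["time"],2),"tcp",s["tcp_pos"].round(1),"yaw_y",np.degrees(np.arctan2(M[1,1],M[0,1])).round(1),"z",M[:,2].round(3),"F",s["force"].round(1),"op",round(s["opening"],1))
    print("units",(M.T@(np.array(p)-s["tcp_pos"])/30).round(2))
    if yaw is not None: print("rz units", -((yaw-np.degrees(np.arctan2(M[1,1],M[0,1]))+180)%360-180)/6)
E
python3 - <<'E'
from h import *
P=lambda x,y,z:at("top",305+x/5,205+y/5,z)
Q=lambda x,y,z:at("top",370+(x-400)/2.2222,110+y/2.2222,z)
for n,p in dict(fl=P(88,150,36),fr=P(137,78,36),br=P(250,140,36),bl=P(205,222,10),pl=P(85,110,20),wheel=P(214,170,39)).items(): print(n,p.round(1))
a,b=Q(568,26,162),Q(432,298,162); d=(a-b)/np.linalg.norm(a-b); n=np.array([d[1],-d[0],0]);print("shelf",a,b,np.linalg.norm(a-b),"face dir",n, "mid face foot",(a+b)/2+100*n)
for q in[(600,110),(497,320),(548,215)]: p=Q(*q,50);print("beam",p.round(1),"into rack of shelf mid",((p-(a+b)/2)@n).round(1))
togo((386,311,300),83)
E
python3 -m handwheel '[[[-0.94,-0.84,0,0,0,0,0],[-0.94,-0.84,0,0,0,0,0],[-0.94,-0.84,0,0,0,0,0],[-0.94,-0.84,0,0,0,0,0],[-0.94,-0.84,0,0,0,0,0]]]'
```

```text
fl [473.4 -63.4  36. ]
fr [509.9 -89.7  36. ]
br [ 477.  -145.8   36. ]
bl [ 438.5 -124.9   10. ]
pl [496.4 -64.1  20. ]
wheel [ 461.7 -126.3   39. ]
shelf [ 721.4399142  -352.23062425  162.        ] [ 432.85574046 -189.07557225  162.        ] 331.512286845795 face dir [-0.49215386 -0.87050823  0.        ] mid face foot [ 527.93244121 -357.70392116  162.        ]
beam [ 662.2 -425.3   50. ] into rack of shelf mid 92.7
beam [ 419.7 -286.9   50. ] into rack of shelf mid 91.6
beam [ 538.5 -354.1   50. ] into rack of shelf mid 91.7
t 1.0 tcp [222.8 610.6 404.7] yaw_y 70.0 z [ 0.  0. -1.] F [ 0.2 -1.  -0.7] op 91.6
units [-8.53 -7.52  3.49]
rz units -2.174287838724453
time: 1.42
tcp_pos: [312.6, 442.3, 404.8]
ee_rot: [0.546, 3.094, 0.001]
force: [-0.5, 1.3, 0.8]
opening: 60.5
gripper_force: 0.0
```

```bash
python3 -m handwheel '[[[-0.94,-0.84,0.5,0,0,0,0],[-0.94,-0.84,0.8,0,0,0,0],[-0.94,-0.84,0.8,0,0,0,0],[-0.8,-0.7,0.7,0,0,0,0],[0,0,0.5,0,0,-1,0]]]'
python3 -m handwheel '[[[0,0,0,0,0,-1,0],[0,0,0,0,0,-0.17,0],[0,0,0,0,0,0,0]]]'
python3 -c "
from h import *
togo((386,311,234),83)
cv2.imwrite('pics/t1.png',get_image('top')[190:290,130:280,::-1].repeat(4,0).repeat(4,1))"
```

```text
time: 1.83
tcp_pos: [381.2, 314.6, 307.8]
ee_rot: [0.396, 3.115, -0.006]
force: [-0.6, -0.8, -0.2]
opening: 46.2
gripper_force: 0.0
time: 2.08
tcp_pos: [378.7, 320.8, 309.3]
ee_rot: [0.195, 3.135, 0.001]
force: [0.1, 0.9, 0.3]
opening: 45.7
gripper_force: 0.0
t 2.08 tcp [378.7 320.8 309.3] yaw_y 82.9 z [ 0.     0.001 -1.   ] F [0.1 0.9 0.3] op 45.7
units [-0.28 -0.29  2.51]
rz units -0.02131005369465792
```

View pics/t1.png

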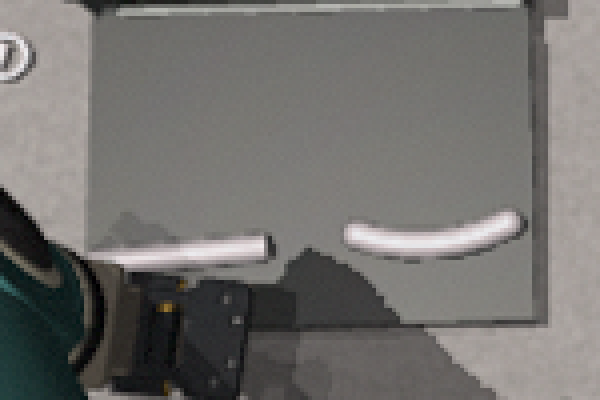

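The gripper hangs behind the straight pin, which is at about (190,250) in the crop. The bowed pin is well clear on the right. I'll lower the gripper now.

```bash
python3 -m handwheel '[[[-0.2,-0.29,0.9,0,0,0,0],[0,0,0.9,0,0,0,0],[0,0,0.7,0,0,0,0],[0,0,0,0,0,0,0]]]'
python3 -c "
from h import *
togo((386,311,234),83)"
python3 -m handwheel '[[[-0.3,0,0,0,0,0,0],[-0.3,0,0,0,0,0,0],[-0.3,0,0,0,0,0,0],[-0.3,0,0,0,0,0,0],[-0.3,0,0,0,0,0,0]]]'
python3 -c "
from h import *
togo((386,311,234),83)
cv2.imwrite('pics/t2.png',get_image('top')[190:290,130:280,::-1].repeat(4,0).repeat(4,1))"
```

```text
time: 2.47
tcp_pos: [382.8, 311.2, 231.9]
ee_rot: [-0.194, -3.134, 0.003]
force: [-0.1, 0.2, 0.2]
opening: 46.2
gripper_force: 0.0
t 2.47 tcp [382.8 311.2 231.9] yaw_y 82.9 z [-0.002 -0.002 -1.   ] F [-0.1  0.2  0.2] op 46.2
units [-0.11  0.01 -0.07]
rz units -0.016840777754760932
time: 2.88
tcp_pos: [429.3, 305.8, 235.1]
ee_rot: [0.193, 3.134, 0.002]
force: [-1.1, 0.2, 0.7]
opening: 45.7
gripper_force: 0.3
t 2.88 tcp [429.3 305.8 235.1] yaw_y 82.9 z [ 0.001  0.001 -1.   ] F [-1.1  0.2  0.7] op 45.7
units [ 1.45 -0.    0.03]
rz units -0.008400195329727467
```

View pics/t2.png

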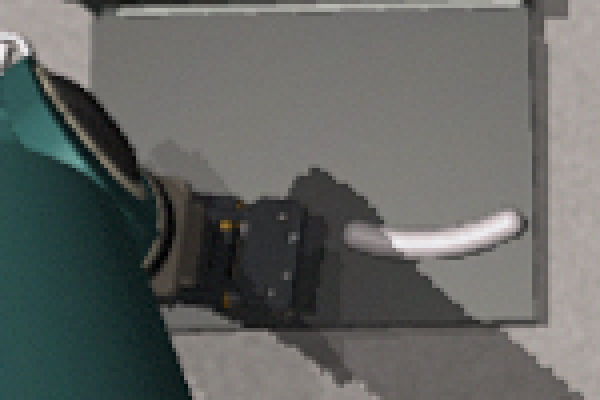

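The arm hides the straight pin. The bowed pin has not moved, so I'll keep pushing and check with the side camera.

```bash
python3 -m handwheel '[[[-0.35,0,0,0,0,0,0],[-0.35,0,0,0,0,0,0],[-0.35,0,0,0,0,0,0],[-0.35,0,0,0,0,0,0],[-0.35,0,0,0,0,0,0]]]'
python3 -c "
from h import *
togo((386,311,234),83)
a=get_image('side')[140:240,180:330,::-1].repeat(4,0).repeat(4,1)
cv2.imwrite('pics/s2.png',a)"
```

```text
time: 3.35
tcp_pos: [481.4, 299.0, 234.0]
ee_rot: [0.193, 3.135, -0.0]
force: [0.0, -0.3, 0.2]
opening: 45.9
gripper_force: 0.3
t 3.35 tcp [481.4 299.  234. ] yaw_y 83.0 z [ 0. -0. -1.] F [ 0.  -0.3  0.2] op 45.9
units [ 3.2   0.01 -0.  ]
rz units -0.007500885572710558
```

View pics/s2.png

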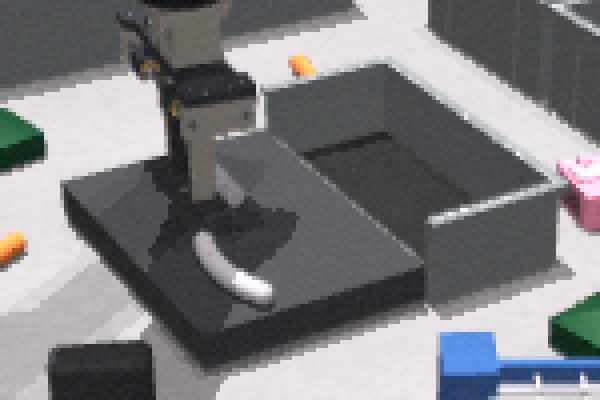

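The pin has rolled in front of the fingers to about (230,185). The bowed pin is untouched, so I'll push the straight pin over the edge.

```bash
python3 -m handwheel '[[[-0.35,0,0,0,0,0,0],[-0.35,0,0,0,0,0,0],[-0.35,0,0,0,0,0,0],[-0.35,0,0,0,0,0,0],[-0.35,0,0,0,0,0,0]]]'
python3 -m handwheel '[[[-0.35,0,0,0,0,0,0],[-0.35,0,0,0,0,0,0],[-0.35,0,0,0,0,0,0],[-0.35,0,0,0,0,0,0],[0,0,0,0,0,0,0]]]'
python3 -c "
from h import *
togo((386,311,234),83)
a=get_image('side')[140:240,180:330,::-1].repeat(4,0).repeat(4,1)
cv2.imwrite('pics/s3.png',a)"
```

```text
time: 3.82
tcp_pos: [533.4, 292.7, 234.1]
ee_rot: [0.193, 3.135, 0.0]
force: [0.3, 0.9, 0.0]
opening: 45.7
gripper_force: 0.3
time: 4.23
tcp_pos: [576.4, 286.7, 234.2]
ee_rot: [0.196, 3.133, 0.0]
force: [0.7, 0.7, -0.2]
opening: 46.1
gripper_force: 0.0
t 4.23 tcp [576.4 286.7 234.2] yaw_y 82.9 z [ 0.002 -0.    -1.   ] F [ 0.7  0.7 -0.2] op 46.1
units [ 6.4   0.01 -0.01]
rz units -0.02392192519772607
```

View pics/s3.png

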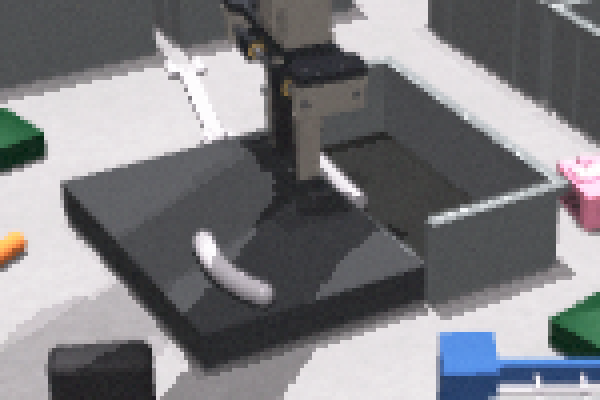

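The pin is at the edge, at about (342,180). I'll push a little further, then lift away.

```bash
python3 -m handwheel '[[[-0.4,0,0,0,0,0,0],[-0.4,0,0,0,0,0,0],[-0.4,0,0,0,0,0,0],[0,0,0,0,0,0,0],[0,0,-1,0,0,0,0]]]'
python3 -m handwheel '[[[0,0,-1,0,0,0,0],[0.9,0,-1,0,0,0,0],[0.9,-0.5,-0.5,0,0,0,0],[0.5,-1,0,0,0,0,0.5],[0,-1,0,0,0,0,1]]]'
python3 -c "
from h import *
togo((386,311,234),83)
a=get_image('side')[140:240,180:330,::-1].repeat(4,0).repeat(4,1)
b=get_image('top')[125:275,140:270,::-1].repeat(3,0).repeat(3,1)
o=np.zeros((450,800,3),np.uint8);o[:400,:400]=a[:,200:];o[:,405:795]=b
cv2.imwrite('pics/s4.png',o)"
```

```text
time: 4.7
tcp_pos: [607.3, 282.3, 258.3]
ee_rot: [-0.192, -3.126, 0.009]
force: [-1.5, -0.4, -1.7]
opening: 45.9
gripper_force: 0.0
time: 5.12
tcp_pos: [527.8, 219.4, 340.2]
ee_rot: [-0.182, -3.135, -0.003]
force: [-0.4, -0.3, -0.2]
opening: 57.4
gripper_force: 0.0
t 5.12 tcp [527.8 219.4 340.2] yaw_y 83.4 z [-0.001  0.002 -1.   ] F [-0.4 -0.3 -0.2] op 57.4
units [5.05 2.48 3.55]
rz units 0.06057851498126846
```

View pics/s4.png

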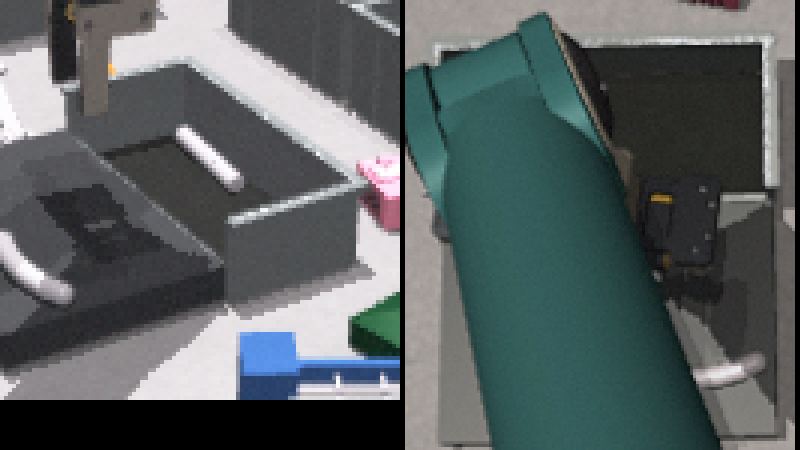

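The pin lies in the bin at about (210,155) in the left crop and the bowed pin is untouched. Now the counter: I'll swing across, turn the tool and tilt it.

```bash
python3 -m handwheel '[[[-0.29,-0.92,0,0,0,0,1],[-0.29,-0.92,0,0,0,0,1],[-0.29,-0.92,0,0,0,0,1],[-0.29,-0.92,0,0,0,0,1],[-0.29,-0.92,0,0,0,0,1]]]'
python3 -m handwheel '[[[-0.29,-0.92,0,0,0,0,1],[0,0,0,0,0,-1,1],[0,0,0,0,0,-1,1],[0,0,0,0,0,-1,1],[0,0,0,0,0,-1,1]]]'
python3 -m handwheel '[[[0,0,0,0,0,-1,1],[0,0,0,0,0,-1,1],[0,0,0,0,0,-1,1],[0,0,0,0,0,-1,1],[0,0,0,0,0,-1,1]]]'
python3 -m handwheel '[[[0,0,0,0,0,-1,1],[0,0,0,0,0,-1,1],[0,0,0,0,0,-0.2,1],[0,0,0,0,0,0,1]]]'
python3 -c "
from h import *
togo((560,49,216),150.5)
print(telemetry.read_state()['joint_positions'].round(2))
for n in('top','side'):
  get_image(n)
  for t in('counter_center','pin_center'):
   for b in boxes_of(n,t)[:3]:
    l,tt,w,h=b['rect'];print(n,t,round(b['confidence'],2),np.round([l*560,tt*420,(l+w)*560,(tt+h)*420],1))
"
```

```text
time: 5.63
tcp_pos: [558.0, 74.7, 338.9]
ee_rot: [-0.191, -3.135, -0.001]
force: [1.1, -0.5, 0.3]
opening: 92.1
gripper_force: 0.0
time: 6.05
tcp_pos: [563.2, 47.3, 338.8]
ee_rot: [0.472, -3.105, -0.001]
force: [-0.0, -0.4, 0.3]
opening: 92.0
gripper_force: 0.0
time: 6.47
tcp_pos: [563.2, 47.6, 338.8]
ee_rot: [1.261, -2.877, -0.001]
force: [0.1, 0.2, 0.4]
opening: 92.0
gripper_force: 0.0
time: 6.8
tcp_pos: [563.3, 47.2, 338.9]
ee_rot: [1.574, -2.719, -0.001]
force: [-0.1, -0.2, 0.4]
opening: 91.9
gripper_force: 0.0
t 6.8 tcp [563.3  47.2 338.9] yaw_y 150.1 z [-0.     0.001 -1.   ] F [-0.1 -0.2  0.4] op 91.9
units [0.   0.12 4.1 ]
rz units -0.06384668825162028
[-0.03  0.41 -0.15  1.86  0.08  0.87  2.41]
top counter_center 0.69 [224.5  99.3 257.8 128. ]
top pin_center 0.79 [159.4 293.5 190.5 334.3]
top pin_center 0.64 [ 93.9 148.7 132.1 158.5]
side counter_center 0.57 [318.3 178.9 339.  197.7]
side counter_center 0.52 [279.7 241.9 288.  267.3]
side pin_center 0.64 [160.3 194.9 184.9 217.9]
side pin_center 0.54 [276.6 170.8 291.1 185.3]
```

```bash
python3 -m handwheel '[[[0,0,0,0,1,0,1],[0,0,0,0,1,0,1],[0,0,0,0,1,0,1],[0,0,0,0,1,0,1],[0,0,0,0,1,0,1]]]'
python3 -m handwheel '[[[0,0,0,0,1,0,1],[0,0,0,0,0.67,0,1],[0,0,0,0,0,0,1]]]'
python3 -c "
from h import *
togo((563,49,216),150.5)
print(telemetry.read_state()['joint_positions'].round(2))
get_image('top');print(boxes_of('top','counter_center')[:2])
"
```

```text
time: 7.52
tcp_pos: [563.7, 46.9, 339.4]
ee_rot: [1.333, -2.304, 0.363]
force: [0.3, -0.0, 0.2]
opening: 92.0
gripper_force: 0.0
time: 7.77
tcp_pos: [563.6, 48.0, 338.1]
ee_rot: [1.254, -2.159, 0.458]
force: [0.4, -0.4, -0.5]
opening: 91.5
gripper_force: 0.0
t 7.77 tcp [563.6  48.  338.1] yaw_y 150.3 z [-0.32  -0.56  -0.764] F [ 0.4 -0.4 -0.5] op 91.5
units [-2.64  0.03  3.1 ]
rz units -0.037877331070693764
[-0.28  0.53  0.03  1.76  0.47  1.4   2.16]
[{'rect': [0.5754, 0.5219, 0.0573, 0.0757], 'confidence': 0.67}, {'rect': [0.602, 0.2905, 0.0523, 0.0686], 'confidence': 0.41}]
```

```bash
python3 -m handwheel '[[[-0.53,0,0.62,0,0,0,1],[-0.53,0,0.62,0,0,0,1],[-0.53,0,0.62,0,0,0,1],[-0.53,0,0.62,0,0,0,1],[-0.53,0,0.62,0,0,0,1]]]'
python3 -c "
from h import *
togo((535,4,159),150.5)
a=get_image('side')[170:290,220:370,::-1].repeat(4,0).repeat(4,1)[:,:390]
b=get_image('top')[140:300,270:400,::-1].repeat(3,0).repeat(3,1)
o=np.zeros((480,800,3),np.uint8);o[:,:390]=a;o[:,405:795]=b
cv2.imwrite('pics/s5.png',o)"
```

```text
time: 8.28
tcp_pos: [564.2, 47.0, 216.2]
ee_rot: [1.252, -2.166, 0.455]
force: [-0.0, -0.1, 0.5]
opening: 92.1
gripper_force: 0.0
t 8.28 tcp [564.2  47.  216.2] yaw_y 150.1 z [-0.319 -0.556 -0.768] F [-0.  -0.1  0.5] op 92.1
units [0.11 0.13 2.57]
rz units -0.06907406568798535
```

View pics/s5.png

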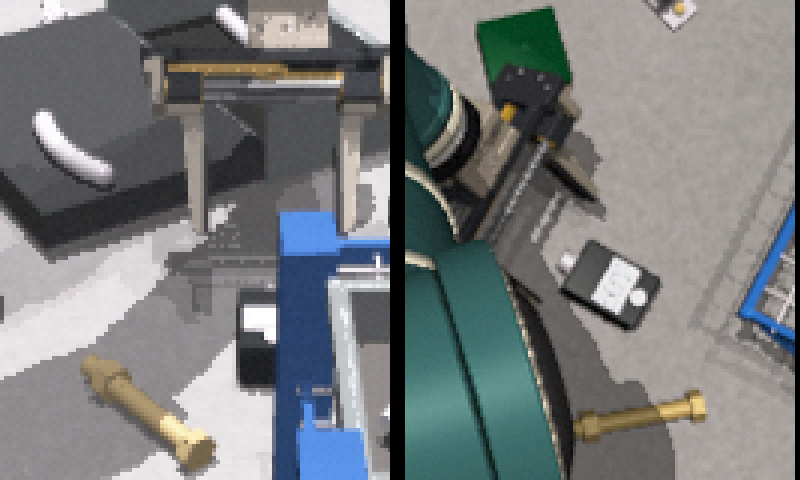

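The fingers straddle the counter's line: the counter is at about (612,285) in the right crop and nothing is in the way. I'll descend along the tool axis.

```bash
python3 -m handwheel '[[[0.11,0.13,0.6,0,0,0,1],[0,0,0.6,0,0,0,1],[0,0,0.6,0,0,0,1],[0,0,0.5,0,0,0,1],[0,0,0.25,0,0,0,1]]]'
python3 -m handwheel '[[[0,0,0,0,0,0,-0.5],[0,0,0,0,0,0,-0.5],[0,0,0,0,0,0,-0.5],[0,0,0,0,0,0,-0.5],[0,0,0,0,0,0,-0.5]]]'
python3 -c "
from h import *
togo((535,4,165),150.5)"
```

```text
time: 8.8
tcp_pos: [534.7, 3.2, 160.8]
ee_rot: [1.25, -2.164, 0.456]
force: [-0.5, -0.3, -0.0]
opening: 92.3
gripper_force: 0.0
time: 9.22
tcp_pos: [535.5, 5.2, 160.9]
ee_rot: [1.254, -2.164, 0.457]
force: [0.2, 0.6, -0.0]
opening: 60.9
gripper_force: 0.0
t 9.22 tcp [535.5   5.2 160.9] yaw_y 150.2 z [-0.318 -0.558 -0.767] F [ 0.2  0.6 -0. ] op 60.9
units [ 0.12 -0.01 -0.08]
rz units -0.048129307581812476
```

```bash
python3 -m handwheel '[[[0,0,0,0,0,0,-0.5],[0,0,0,0,0,0,-0.5],[0,0,0,0,0,0,-0.5],[0,0,0,0,0,0,-0.5]]]'
python3 -c "
from h import *
togo((535,4,168),150.5)
togo((535+150,4-85,168),150.5)"
```

```text
time: 9.55
tcp_pos: [535.5, 4.9, 160.6]
ee_rot: [1.254, -2.163, 0.457]
force: [3.4, 1.6, 3.8]
opening: 50.0
gripper_force: 30.0
t 9.55 tcp [535.5   4.9 160.6] yaw_y 150.2 z [-0.318 -0.558 -0.766] F [3.4 1.6 3.8] op 50.0
units [ 0.18 -0.   -0.17]
rz units -0.04719303984403685
t 9.55 tcp [535.5   4.9 160.6] yaw_y 150.2 z [-0.318 -0.558 -0.766] F [3.4 1.6 3.8] op 50.0
units [ 0.16 -5.75 -0.18]
rz units -0.04719303984403685
```

```bash
python3 -m handwheel '[[[0.13,0,-0.16,0,0,0,-0.5],[0,-0.5,0,0,0,0,-0.5],[0,-0.8,0,0,0,0,-0.5],[0,-0.8,0,0,0,0,-0.5],[0,-0.8,0,0,0,0,-0.5]]]'
python3 -m handwheel '[[[0,-0.8,0,0,0,0,-0.5],[0,-0.8,0,0,0,0,-0.5],[0,-0.8,0,0,0,0,-0.5],[0,-0.45,0,0,0,0,-0.5],[0,0,0,0,0,0,-0.5]]]'
python3 -c "
from h import *
n=np.array([-.494,-.8695,0])
s=telemetry.read_state();g=s['tcp_pos']+171*R.from_rotvec(s['ee_rot']).as_matrix()[:,2]
print('grasp',g.round(1),'rel face', (g-[530,-354,0])@n,'lat',(g-[530,-354,0])@[.8695,-.494,0])
togo(s['tcp_pos']+n*100,150.4)
get_image('top')
for t in('counter_center','cap_a','clamp'):
   for b in boxes_of('top',t)[:3]:
    l,tt,w,h=b['rect'];print(t,round(b['confidence'],2),np.round([l*560,tt*420,(l+w)*560,(tt+h)*420],1))"
```

```text
time: 9.97
tcp_pos: [610.8, -39.0, 166.4]
ee_rot: [1.253, -2.162, 0.455]
force: [-0.1, -0.5, -1.2]
opening: 49.8
gripper_force: 30.0
time: 10.38
tcp_pos: [685.8, -83.5, 166.2]
ee_rot: [1.249, -2.164, 0.457]
force: [-0.4, 0.1, -1.7]
opening: 49.7
gripper_force: 30.0
grasp [ 631.  -179.    35.3] rel face -202.0919633742536 lat 1.3350827490741823
t 10.38 tcp [685.8 -83.5 166.2] yaw_y 150.0 z [-0.32  -0.558 -0.766] F [-0.4  0.1 -1.7] op 49.7
units [ 2.55 -0.02  2.14]
rz units -0.06355055978609887
counter_center 0.96 [226.7 101.3 257.5 128. ]
counter_center 0.79 [356.3 163.4 384.4 194. ]
clamp 0.41 [343.9 121.4 350.6 124.7]
```

```bash
python3 -m handwheel '[[[0.59,0,0.49,0,0,0,-0.5],[0.59,0,0.49,0,0,0,-0.5],[0.59,0,0.49,0,0,0,-0.5],[0.59,0,0.49,0,0,0,-0.5],[0.58,0,0.5,0,0,0,-0.5]]]'
python3 -m handwheel '[[[0,0,0,0,0,0,-0.5],[-0.06,0,0.08,0,0,0,-0.5],[-0.06,0,0.08,0,0,0,-0.5],[0,0,0,0,0,0,-0.5]]]'
python3 -c "
from h import *
n=np.array([-.494,-.8695,0])
s=telemetry.read_state();g=s['tcp_pos']+171*R.from_rotvec(s['ee_rot']).as_matrix()[:,2]
print('grasp',g.round(1),'rel face', (g-[530,-354,0])@n,'lat',(g-[530,-354,0])@[.8695,-.494,0])
togo(s['tcp_pos']-n*100,150.4)
get_image('top');print(boxes_of('top','counter_center')[:3])"
```

```text
time: 11.0
tcp_pos: [626.2, -180.5, 166.8]
ee_rot: [1.255, -2.162, 0.455]
force: [0.5, 0.2, -1.9]
opening: 49.7
gripper_force: 30.0
time: 11.33
tcp_pos: [627.7, -179.5, 160.6]
ee_rot: [1.255, -2.161, 0.456]
force: [-0.8, 0.3, 2.1]
opening: 49.8
gripper_force: 30.0
grasp [ 573.1 -274.9   29.7] rel face -90.02209502372419 lat -1.604893528779546
t 11.33 tcp [ 627.7 -179.5  160.6] yaw_y 150.3 z [-0.319 -0.558 -0.766] F [-0.8  0.3  2.1] op 49.8
units [-2.55  0.01 -2.14]
rz units -0.01961256742311453
[{'rect': [0.4018, 0.2407, 0.057, 0.0569], 'confidence': 0.97}, {'rect': [0.7073, 0.4379, 0.0482, 0.0657], 'confidence': 0.65}]
```

```bash
python3 -m handwheel '[[[0,0,0,0,0,0,0.8],[0,0,0,0,0,0,0.8],[0,0,0,0,0,0,0.8],[-0.4,0,-0.34,0,0,0,0.8],[-0.5,0,-0.42,0,0,0,0.8]]]'
python3 -m handwheel '[[[-0.5,0,-0.42,0,0,0,0.8],[-0.5,0,-0.42,0,0,0,0.8],[0,0,0,0,0,0,-0.42],[0,0,0,0,0,0,-0.42],[0,0,0,0,0,0,-0.42]]]'
python3 -m handwheel '[[[0,0,0,0,0,0,-0.42],[0,0,0,0,0,0,-0.42],[0,0,0,0,0,0,-0.42],[0,0,0,0,0,0,-0.42],[0,0,0,0,0,0,-0.42]]]'
python3 -c "
from h import *
get_image('top');print(boxes_of('top','counter_center')[:3])"
```

```text
time: 11.85
tcp_pos: [644.9, -151.0, 160.9]
ee_rot: [1.249, -2.163, 0.456]
force: [1.2, -0.9, -1.0]
opening: 80.7
gripper_force: 0.0
time: 12.27
tcp_pos: [664.5, -115.8, 160.6]
ee_rot: [1.254, -2.161, 0.457]
force: [-0.8, -0.4, 0.1]
opening: 64.7
gripper_force: 0.0
time: 12.68
tcp_pos: [664.3, -116.9, 160.8]
ee_rot: [1.252, -2.163, 0.456]
force: [-0.1, 0.5, -0.4]
opening: 31.4
gripper_force: 0.0
[{'rect': [0.7005, 0.4438, 0.053, 0.0669], 'confidence': 0.88}, {'rect': [0.4039, 0.2443, 0.0516, 0.0569], 'confidence': 0.76}]
```

```bash
python3 -m handwheel '[[[0.26,0,0.21,0,0,0,-0.45],[0.26,0,0.21,0,0,0,-0.45],[0.26,0,0.21,0,0,0,-0.45],[0.26,0,0.21,0,0,0,-0.45],[0.13,0,0.11,0,0,0,-0.45]]]'
python3 -m handwheel '[[[0.13,0,0.11,0,0,0,-0.45],[0.13,0,0.11,0,0,0,-0.45],[0.13,0,0.11,0,0,0,-0.45],[0,0,0,0,0,0,-0.45]]]'
python3 -c "
from h import *
n=np.array([-.494,-.8695,0])
s=telemetry.read_state();g=s['tcp_pos']+171*R.from_rotvec(s['ee_rot']).as_matrix()[:,2]
print('grasp',g.round(1),'rel face', (g-[530,-354,0])@n,'lat',(g-[530,-354,0])@[.8695,-.494,0],'op',s['opening'],'Fn',s['force']@n)
get_image('top');print(boxes_of('top','counter_center')[:3])"
```

```text
time: 13.2
tcp_pos: [640.7, -158.1, 161.7]
ee_rot: [1.25, -2.163, 0.456]
force: [0.3, 0.5, -0.3]
opening: 25.4
gripper_force: 0.4
time: 13.53
tcp_pos: [633.8, -170.1, 161.6]
ee_rot: [1.251, -2.162, 0.456]
force: [-0.8, -0.1, 0.0]
opening: 25.2
gripper_force: 0.1
grasp [ 579.  -265.5   30.7] rel face -101.16201049784058 lat -1.090281292127019 op 25.19727958762406 Fn 0.4805636985912371
[{'rect': [0.72, 0.4564, 0.053, 0.0693], 'confidence': 0.77}, {'rect': [0.402, 0.2421, 0.0532, 0.0602], 'confidence': 0.64}]
```

```bash
for i in 1 ; do python3 -m handwheel '[[[0.1,0,0.085,0,0,0,-0.45],[0.1,0,0.085,0,0,0,-0.45],[0,0,0,0,0,0,-0.45]]]'
python3 -m handwheel '[[[0.05,0,0.043,0,0,0,-0.45],[0.05,0,0.043,0,0,0,-0.45],[0,0,0,0,0,0,-0.45]]]'; done
python3 -c "
from h import *
get_image('top');print(boxes_of('top','counter_center')[:3])"
```

```text
time: 13.88
tcp_pos: [629.9, -176.6, 161.3]
ee_rot: [1.252, -2.162, 0.456]
force: [0.3, -0.2, -0.6]
opening: 25.5
gripper_force: 0.2
time: 14.13
tcp_pos: [628.5, -179.1, 161.3]
ee_rot: [1.253, -2.163, 0.456]
force: [-0.2, 1.6, 0.5]
opening: 25.1
gripper_force: 0.7
[{'rect': [0.7211, 0.4643, 0.0555, 0.0669], 'confidence': 0.96}, {'rect': [0.4009, 0.2407, 0.0552, 0.0655], 'confidence': 0.74}, {'rect': [0.7113, 0.2805, 0.2888, 0.4829], 'confidence': 0.32}]
```

```bash
python3 -m handwheel '[[[0.05,0,0.043,0,0,0,-0.45],[0.05,0,0.043,0,0,0,-0.45],[0,0,0,0,0,0,-0.45]]]'
python3 -m handwheel '[[[0.05,0,0.043,0,0,0,-0.45],[0.05,0,0.043,0,0,0,-0.45],[0,0,0,0,0,0,-0.45]]]'
python3 -m handwheel '[[[0.05,0,0.043,0,0,0,-0.45],[0.05,0,0.043,0,0,0,-0.45],[0,0,0,0,0,0,-0.45]]]'
```

```text
time: 14.48
tcp_pos: [627.7, -180.0, 161.7]
ee_rot: [1.258, -2.166, 0.456]
force: [2.5, 8.2, 2.7]
opening: 25.4
gripper_force: 4.1
time: 14.73
tcp_pos: [627.0, -180.6, 162.2]
ee_rot: [1.262, -2.168, 0.455]
force: [3.4, 15.7, 7.3]
opening: 25.2
gripper_force: 7.5
time: 14.98
tcp_pos: [626.3, -181.2, 162.6]
ee_rot: [1.266, -2.171, 0.454]
force: [4.9, 22.4, 11.7]
opening: 25.5
gripper_force: 11.0
```

```bash
python3 -m handwheel '[[[-0.3,0,-0.25,0,0,0,-0.45],[-0.3,0,-0.25,0,0,0,-0.45],[-0.3,0,-0.25,0,0,0,-0.45],[0,0,0,0,0,0,-1],[0,0,0,0,0,0,-1]]]'
python3 -m handwheel '[[[0,0,0,0,0,0,-1],[0,0,0,0,0,0,-1],[0,0,0,0,0,0,-1],[0,0,0,0,0,0,-1],[0,0,0,0,0,0,-1]]]'
python3 -c "
from h import *
im=get_image('top')
togo((631,-174.3,161.5),150.3)
a=im[160:260,360:460,::-1].repeat(4,0).repeat(4,1)
b=get_image('side')[130:280,190:340,::-1].repeat(3,0).repeat(3,1)[:400,:395]
o=np.zeros((400,800,3),np.uint8);o[:,:400]=a;o[:,405:]=b
print(boxes_of('top','counter_center')[:2])
cv2.imwrite('pics/s6.png',o)"
```

```text
time: 15.4
tcp_pos: [640.0, -159.0, 160.6]
ee_rot: [1.253, -2.161, 0.456]
force: [-0.7, -0.3, 1.3]
opening: 13.7
gripper_force: 0.0
time: 15.82
tcp_pos: [639.8, -159.6, 161.1]
ee_rot: [1.252, -2.163, 0.456]
force: [0.6, 0.1, -0.1]
opening: 0.5
gripper_force: 0.0
t 15.87 tcp [ 639.9 -159.4  161.1] yaw_y 150.1 z [-0.32  -0.558 -0.766] F [ 1.2 -0.2  0.2] op 0.4
units [0.45 0.01 0.36]
rz units -0.025247988850769804
[{'rect': [0.723, 0.4607, 0.0573, 0.0686], 'confidence': 0.67}, {'rect': [0.4107, 0.2383, 0.0473, 0.0607], 'confidence': 0.66}]
```

View pics/s6.png

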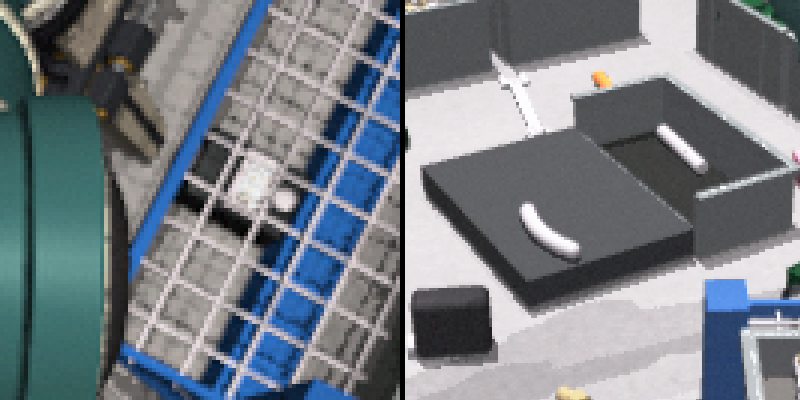

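The counter lies square under the shelf with its back at the beam, around (250,190) in the left crop. The pin rests in the bin and the closed fingers are in front of the plunger. I'll press now.

```bash
python3 -m handwheel '[[[0.13,0,0.11,0,0,0,-1],[0.13,0,0.11,0,0,0,-1],[0,0,0,0,0,0,-1]]]'
python3 -m handwheel '[[[0.08,0,0.065,0,0,0,-1],[0.05,0,0.043,0,0,0,-1],[0,0,0,0,0,0,-1]]]'
python3 -m handwheel '[[[0.05,0,0.043,0,0,0,-1],[0.05,0,0.043,0,0,0,-1],[0,0,0,0,0,0,-1]]]'
python3 -m handwheel '[[[0.05,0,0.043,0,0,0,-1],[0.05,0,0.043,0,0,0,-1],[0,0,0,0,0,0,-1]]]'
```

```text
time: 16.22
tcp_pos: [634.3, -169.1, 161.0]
ee_rot: [1.251, -2.163, 0.456]
force: [0.7, 1.3, 0.2]
opening: 1.0
gripper_force: 1.1
time: 16.47
tcp_pos: [632.5, -172.0, 161.1]
ee_rot: [1.254, -2.163, 0.456]
force: [0.2, 3.1, 0.4]
opening: 0.4
gripper_force: 1.8
time: 16.72
tcp_pos: [631.0, -174.5, 161.2]
ee_rot: [1.255, -2.164, 0.456]
force: [2.0, 6.4, 1.8]
opening: 0.0
gripper_force: 3.1
time: 16.97
tcp_pos: [630.2, -175.2, 161.6]
ee_rot: [1.26, -2.167, 0.455]
force: [2.7, 12.7, 5.9]
opening: 1.0
gripper_force: 6.4
```

```bash
python3 -m handwheel '[[[0.05,0,0.043,0,0,0,-1],[0,0,0,0,0,0,-1],[0,0,0,0,0,0,-1],[0,0,0,0,0,0,-1]]]'
python3 -m handwheel '[[[-0.15,0,-0.13,0,0,0,-1],[-0.3,0,-0.25,0,0,0,-1],[-0.5,0,-0.42,0,0,0,-1],[-0.5,0,-0.42,0,0,0,-1],[-0.5,0,-0.42,0,0,0,-1]]]'
python3 -m handwheel '[[[-0.3,0,-0.9,0,0,0,-1],[0,0,-0.9,0,0,0,-1],[0,0,-0.5,0,0,0,-1],[0,0,0,0,0,0,-1],[0,0,0,0,0,0,-1]]]'
python3 -c "
from h import *
for n in('top','side'):
  cv2.imwrite(f'pics/f_{n}.png',get_image(n)[:,:,::-1])
  for t in('counter_center','pin_center','bowed_center','cap_a','clamp','bolt'):
   for b in boxes_of(n,t)[:3]:
    l,tt,w,h=b['rect'];print(n,t,round(b['confidence'],2),np.round([l*560,tt*420,(l+w)*560,(tt+h)*420],1))"
```

```text
time: 17.3
tcp_pos: [629.8, -175.5, 161.8]
ee_rot: [1.262, -2.168, 0.455]
force: [4.2, 16.4, 7.2]
opening: 0.4
gripper_force: 8.1
time: 17.72
tcp_pos: [666.3, -113.4, 160.9]
ee_rot: [1.252, -2.162, 0.457]
force: [0.6, 0.5, -0.1]
opening: 0.2
gripper_force: 0.0
time: 18.13
tcp_pos: [691.5, -69.1, 208.1]
ee_rot: [1.254, -2.162, 0.458]
force: [0.0, 0.7, -0.4]
opening: 0.4
gripper_force: 0.0
top counter_center 0.96 [400.7 195.9 435.3 221.3]
top counter_center 0.73 [226.6  99.6 256.4 128.9]
top pin_center 0.78 [165.8 150.9 204.3 160.4]
top pin_center 0.54 [161.9 293.1 185.7 329.5]
top pin_center 0.49 [ 93.2 149.2 133.1 159.2]
top bowed_center 0.75 [218.1 246.4 253.1 256.3]
top clamp 0.47 [358.4 129.9 365.9 144.3]
top bolt 0.57 [351.3 269.8 367.9 278.7]
side counter_center 0.54 [321.  180.1 341.6 193. ]
side pin_center 0.58 [270.2 170.5 291.4 190.9]
side pin_center 0.42 [161.4 197.  184.2 219.6]
side bowed_center 0.67 [226.9 197.5 249.9 216.1]
side bowed_center 0.67 [195.6 171.9 286.6 232.1]
side bowed_center 0.31 [317.2 210.  340.  232. ]
side cap_a 0.56 [315.6 211.7 342.5 229.6]
side clamp 0.65 [374.3 219.2 380.  230.9]
side bolt 0.83 [244.2 260.8 274.9 287.5]
```

```bash
python3 -c "
from plant import ticket
print(ticket.finish_job())"
```

```text
the job is handed in; nothing more can be done
None
```

The job is handed in, but no verdict came back: the straight pin rolled into the grey bin, the counter stands against the beam with its plunger pressed home and let go, and by camera the bowed pin and the bystanders have not moved.

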